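# Wind the rip fence to the index pointer

## Robot

A 6-joint arm with a two-finger parallel gripper is mounted at the origin on the work surface. World frame = base frame: x ahead of the robot, y to its left, z up, the work surface at z = 0. Lengths are in mm, angles in rad, forces in N, time in s.
With the tool pointing down it reaches from about 300 to 775 mm from the base axis. Payload 14.6 kg.
Tool frame: the origin (TCP) lies at the very end of the fingers, on their centre line; the grasp point (between the pads) lies 19 mm behind it; z points along the fingers, y is the line along which they close (so a half turn about z gives the same grasp; the last joint's range is limited). The gripper opens to 94 mm and grips with 3 to 60 N. Pads are 16 mm wide; open, the fingers measure 119 mm over their backs; the gripper's body (75 mm by 177 mm) begins 78 mm behind the grasp point.
Start: joints at [-1.356, 0.3, 1.521, -0, 1.321, -0.067], TCP at [152.94, -528.298, 205.446] pointing down, gripper open.
Joint ranges: [-3.03, 3.03], [-0.79, 2.21], [0.23, 2.52], [-1.04, 4.18], [0, 3.07], [-2.55, 2.55]. Speed limits (rad/s): [2.22, 2.22, 2.57, 3.14, 3.14, 3.14].

## Interface

Orientations are given as [roll, pitch, yaw] about the fixed x, y, z axes, in that order (R = Rz(yaw) Ry(pitch) Rx(roll)).
In Python, from cell import manip gives the robot as it stands. The module is installed in compiled form; this text tells all that it offers.
- The arm moves only by the shell command python3 -m inch 'ROWS' [FORCE]. ROWS is JSON, a list of rows, each an object of numbers: "gripper": the opening, from 0 (shut) to 1 (fully open); "dx", "dy", "dz": the shift along the world's x, y, z in m; "wx", "wy", "wz": the turn, a rotation vector about the world's x, y, z in degrees. A call has exactly 5 rows; each row is the pose to reach, as a shift and turn from the pose commanded when the call began; what a row does not reach only later rows make up. A row lasts 1/12 s, in which the tool goes at most 41.7 mm and 7.16 degrees, less where a joint would pass 70% of its speed; a pose out of reach is approached as far as the arm can. A call with a gripper value outside its range is refused whole. The fingers move at their own pace and stop on an object; FORCE is the grip in N (left out, the last holds). Time passes only in rows, so rows that repeat a pose let the fingers close, or fill a call up. It gives the time, the measured TCP pose, the force, the opening and the grip force at its end, in the units of the state.
- manip.read_state(): the state, without advancing time (a new reading comes with each control period).
- manip.camera(name): name is "side" or "top" or "wrist"; returns the picture (384x512x3 uint8, blue, green, red); there is no depth.
- manip.camera_info(name): a dict with "camera_matrix" (3x3 intrinsics, pixels), "R" (3x3) and "t" (3): a world point X has camera coordinates R X + t; the wrist camera has in their place "tool_from_camera" (4x4, takes a point from camera to tool coordinates, whose origin is the TCP and whose axes are the flange's). Camera axes: x right, y down, z forward; pixel columns grow to the right and rows downward; lengths in mm; the calibration is good to about 2 mm. A picture is of the moment at which its call begins: read the wrist's pose just before it. camera_info takes no time and is no camera call.
- manip.sign_off(): hands the job in; it is judged then, once.
The state is a dict: "clock": time; "joints": joint angles; "qd": joint speeds; "effort": joint torques, N m; "eef_pos": TCP position; "eef_rot": TCP orientation; "wrist_force": force on the tool from outside, world axes, zero at the start; "moment": the same for the moment, N m; "finger_gap": finger opening in mm; "finger_force": force on a finger pad.
Only numpy, scipy, OpenCV 4.12 (cv2) and the standard library are available. Lean on these libraries where they do the work, as an engineer would, in place of code of your own. Each camera call takes 0.05 s, during which the arm holds its last target. There are 200 camera calls.

## Task

On the saw table, crank the larger of the two handwheels, taking fresh grips on its upright handle as needed, until the rip fence's centreline lines up with the brass index pointer on the cross strip in front of it. Move the fence only by its handwheel, never by pushing it, leave the smaller handwheel as it is, and let go when done.

Things in the scene. Friction and masses are not known exactly. Their poses are not given: they have to be found in the camera images.
- crank (a point): On the axis of the LARGER handwheel's upright round black handle (24 mm diameter, 58 mm tall, spins freely on its pin), 21 mm below its top. It stands 55 mm from the wheel's axis, at any angle round it. The steel rim (146 mm across) lies level, its top 40 mm below this point. Wheel friction is about 0.12 N m (2 to 3 N at the handle); it stays where it is left.
- hub (a point): On the larger handwheel's upright axis, level with the crank point; apart from its handle the wheel is at least 35 mm lower. One full turn moves the rip fence 100 mm (rack and pinion): clockwise from above along the fence's own +y (roughly the robot's left), anticlockwise the other way.
- rip_fence: Aluminium bar 180 mm long (its x axis, away from the robot), 30 mm wide, top 53 mm above the saw table, a black line along the middle of its top. Origin: on the centreline at the near end, at the saw table's top, 40 mm above the bench. The larger handwheel drives it up to 125 mm either way along its y.
- pointer: Brass index pointer, 38 mm tall, its flat tapering head (27 mm wide, 40 mm long) points away from the robot, fixed on the dark strip across the saw table between the handwheels and the fence's near end, 55 to 95 mm left or right of where the fence starts. Origin: centre of its underside; axes parallel to the fence's. The round-headed lock screw on the same strip is not it.
- small_handwheel (a joint): Turn (rad, clockwise from above, 0 at the start) of the SMALLER handwheel (104 mm across; black handle 18 mm across, 36 mm tall, 37 mm from its axis, top 124 mm above the bench). Its axis is 280 mm left or right of the larger one's. It sets the blade height and is to be left as it is.

How it is judged:
By the outcome, as a careful person would: the job done as asked, in the order asked, and still so for the second after the job is handed in, with the robot touching nothing.
It also fails if it takes over 58 s, if anything falls off the work surface, if the arm or the gripper's body presses on something with over 40 N, if the wrist force passes 120 N, or if a joint passes its speed limit or range.

## Working session

There is one attempt and no reset: what is moved stays moved. The work goes in short steps, Python scripts to look and compute and a shell command to move; the robot and the scene stay as the last step left them, time stands still between calls to the robot, and variables do not carry over. Pictures are saved under pics/ and viewed, at most 10 in all, crops included, and the job is handed in when it is done.

```bash
mkdir -p pics
python3 - <<'E'
from cell import manip
import cv2,numpy as np
s=manip.read_state();print(s)
for n in("top","side"):
    cv2.imwrite(f"pics/{n}0.png",manip.camera(n));i=manip.camera_info(n);print(n,{k:np.round(v,3).tolist() for k,v in i.items()})
print(manip.camera_info("wrist"))
E
```

```text
{'clock': 0.0, 'joints': array([-1.35564012e+00,  3.00469115e-01,  1.52159825e+00,  4.20460760e-05,
        1.32068969e+00, -6.65945484e-02]), 'qd': array([ 1.31294185e-03,  1.80703454e-03, -9.45328110e-05,  6.19861163e-04,
        1.01576072e-03, -2.00122628e-04]), 'effort': array([ 2.37617569e-03, -5.31810200e+01, -3.52734303e+01,  7.09101255e-02,
        2.43897020e-02, -1.34877673e-04]), 'eef_pos': array([ 152.87436691, -528.04921376,  204.88015548]), 'eef_rot': array([-3.14043354e+00, -1.18120965e-04,  2.81740256e-01]), 'wrist_force': array([0.1071402 , 0.7920519 , 0.24465715]), 'moment': array([ 0.00841451, -0.05430343,  0.00715211]), 'finger_force': 0.0, 'finger_gap': 94.12996191849075}
top {'camera_matrix': [[390.678, 0.0, 259.499], [0.0, 390.678, 196.324], [0.0, 0.0, 1.0]], 'R': [[-0.011, -1.0, -0.005], [-0.989, 0.012, -0.149], [0.149, 0.004, -0.989]], 't': [26.085, 616.656, 720.437]}
side {'camera_matrix': [[384.562, 0.0, 254.402], [0.0, 384.562, 186.862], [0.0, 0.0, 1.0]], 'R': [[0.721, -0.693, -0.019], [-0.355, -0.346, -0.868], [0.595, 0.633, -0.496]], 't': [-436.479, 359.049, 330.588]}
{'camera_matrix': array([[306.93961956,   0.        , 253.66880527],
       [  0.        , 306.93961956, 194.85167891],
       [  0.        ,   0.        ,   1.        ]]), 'tool_from_camera': array([[ 6.99242578e-06, -9.67327183e-01, -2.53531300e-01,
         7.36634003e+01],
       [ 9.99999878e-01,  1.32100758e-04, -4.76439118e-04,
         6.45392894e-01],
       [ 4.94364187e-04, -2.53531266e-01,  9.67327066e-01,
        -1.80547705e+02],
       [ 0.00000000e+00,  0.00000000e+00,  0.00000000e+00,
         1.00000000e+00]])}
```

View pics/top0.png

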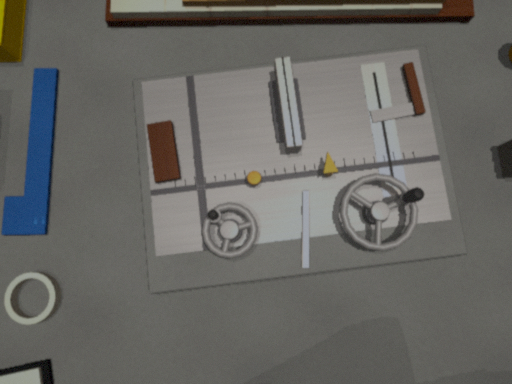

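View pics/side0.png

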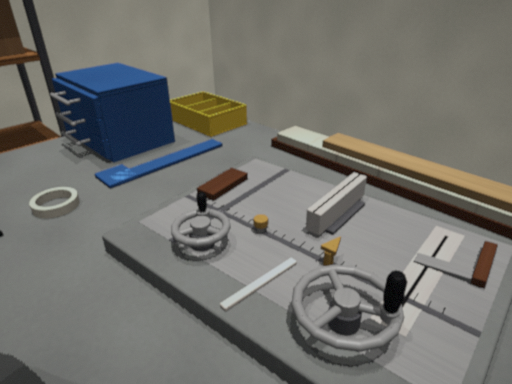

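The top view shows the large wheel's hub at about (379,211) and its handle at (417,194). The pointer is at (329,162), the lock screw at (254,178), and the near end of the fence line at about (292,150). I'll enlarge these areas to get precise pixels.

Run:
```python
import cv2,numpy as np
t=cv2.imread("pics/top0.png");s=cv2.imread("pics/side0.png")
a=cv2.resize(t[45:255,265:435],None,fx=2.35,fy=2.35,interpolation=cv2.INTER_CUBIC)
b=cv2.resize(s[165:365,280:440],None,fx=2.4,fy=2.4,interpolation=cv2.INTER_CUBIC)
h=max(a.shape[0],b.shape[0]);P=lambda x:np.pad(x,((0,h-x.shape[0]),(0,0),(0,0)))
m=np.hstack([P(a),P(b)]);print(m.shape,a.shape);cv2.imwrite("pics/crop0.png",cv2.convertScaleAbs(m,alpha=1.5))
```

```text
(494, 784, 3) (494, 400, 3)
```

View pics/crop0.png

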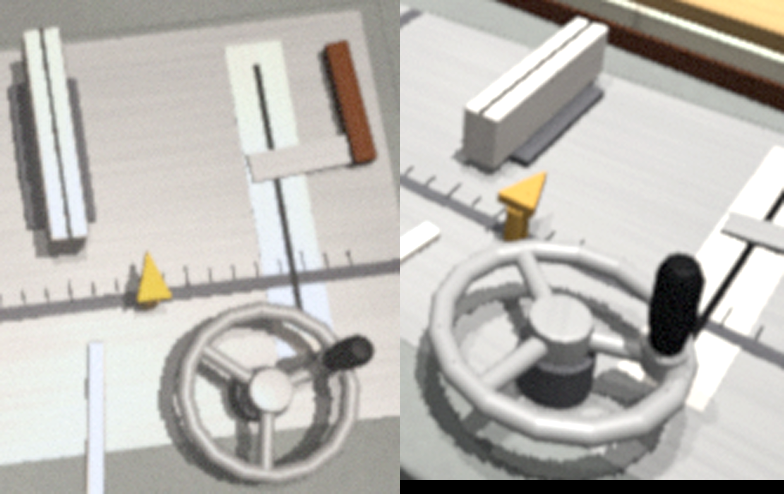

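```bash
cat > h.py <<'E'
import numpy as np
from cell import manip
def ray(n,p):
    i=manip.camera_info(n);K,R,t=[np.array(i[k],float) for k in("camera_matrix","R","t")]
    return -R.T@t, R.T@np.linalg.solve(K,[p[0],p[1],1])
def plane(n,p,z):
    c,d=ray(n,p);return c+d*(z-c[2])/d[2]
def tri(pt,ps):
    (a,u),(b,v)=ray("top",pt),ray("side",ps)
    k=np.linalg.lstsq(np.c_[u,-v],b-a,rcond=None)[0]
    p,q=a+k[0]*u,b+k[1]*v;return (p+q)/2,np.linalg.norm(p-q)
def proj(n,X):
    i=manip.camera_info(n);q=np.array(i["camera_matrix"])@(np.array(i["R"])@X+np.array(i["t"]).ravel());return q[:2]/q[2]
E
python3 - <<'E'
from h import *
np.set_printoptions(precision=1,suppress=True)
T=lambda x,y:(265+x/2.35-.3,45+y/2.35-.3); S=lambda x,y:(280+(x-400)/2.4-.3,165+y/2.4-.3)
print("handle top",tri(T(362,349),S(682,268)))
print("handle mid",tri(T(349,354),S(677,308)))
print("hubtop",tri(T(270,389),S(562,318)))
print("rim c",tri(T(267.5,392),S(562,340)))
f=plane("top",T(43,30),93);n=plane("top",T(68,237),93)
print("fence",f,n,np.linalg.norm(f-n),np.degrees(np.arctan2(*(f-n)[1::-1])))
print("fence near tri",tri(T(68,237),S(481,113)))
print("apex",tri(T(147,250),S(546,173)),"bases",tri(T(139,301),S(499,203)),tri(T(171,297),S(533,214)))
fx=(f-n)/np.linalg.norm(f-n);fy=np.array([-fx[1],fx[0],0])
for z in(74,78,82):
    a=plane("top",T(147,250),z);b=(plane("top",T(139,301),z)+plane("top",T(171,297),z))/2
    print(z,a,b,"offset y",(a-n)@fy,(b-n)@fy,np.degrees(np.arctan2(*(a-b)[1::-1])))
E
```

```text
handle top (array([ 603.9, -252.5,  144.2]), np.float64(1.3593144156130967))
handle mid (array([ 604.6, -253.8,  117.3]), np.float64(0.5852647583848423))
hubtop (array([ 582.4, -202. ,   88.6]), np.float64(0.8148123224851087))
rim c (array([ 581.6, -204.3,   74. ]), np.float64(0.7888434877390889))
fence [882.3 -29.8  93. ] [705.5 -46.2  93. ] 177.60423933790798 5.3126022748661
fence near tri (array([706.1, -46.7,  92.6]), np.float64(1.2927953732558548))
apex (array([ 698.3, -111.7,   77. ]), np.float64(0.015675646633223135)) bases (array([ 656.9, -104.3,   70.4]), np.float64(1.1976403044886086)) (array([ 659.2, -129.8,   74.4]), np.float64(0.8998949108711544))
74 [ 699.1 -112.2   74. ] [ 658.1 -117.2   74. ] offset y -65.09782287055918 -66.26736160493878 6.936568299881694
78 [ 698.  -111.5   78. ] [ 657.3 -116.4   78. ] offset y -64.2982820369449 -65.46141421365543 6.936568299881692
82 [ 697.  -110.8   82. ] [ 656.4 -115.7   82. ] offset y -63.49874120333064 -64.65546682237208 6.936568299881651
```

```bash
python3 -m inch '[{"dx":0.03,"dy":0.018},{"dx":0.06,"dy":0.036},{"dx":0.09,"dy":0.054},{"dx":0.12,"dy":0.072},{"dx":0.15,"dy":0.09}]'; python3 -m inch '[{"dx":0.03,"dy":0.018},{"dx":0.06,"dy":0.036},{"dx":0.09,"dy":0.054},{"dx":0.12,"dy":0.072},{"dx":0.15,"dy":0.09}]'; python3 -m inch '[{"dx":0.03,"dy":0.018},{"dx":0.06,"dy":0.037},{"dx":0.09,"dy":0.055},{"dx":0.12,"dy":0.074},{"dx":0.12,"dy":0.085}]'
python3 - <<'E'
from h import *
import cv2
s=manip.read_state();im=manip.camera("wrist");cv2.imwrite("pics/w1.png",im)
print({k:np.round(s[k],3).tolist() for k in("clock","joints","eef_pos","eef_rot","wrist_force")})
E
```

```text
{'clock': 0.1, 'joints': [-1.356, 0.3, 1.522, 0.0, 1.321, -0.067], 'eef_pos': [152.898, -528.065, 204.95], 'eef_rot': [-3.141, -0.0, 0.282], 'wrist_force': [-0.209, 0.107, -1.173]}validation failed for argument at $[0]...
validation failed for argument at $[0]...
validation failed for argument at $[0]...
```

View pics/w1.png

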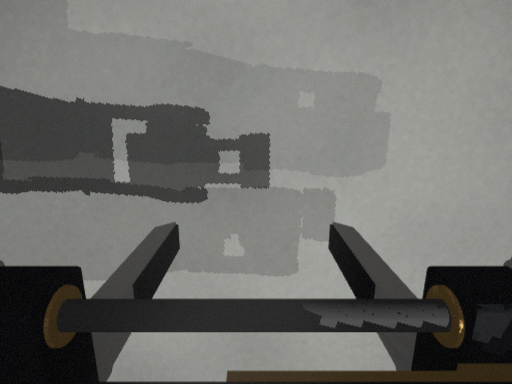

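The picture shows only bench and shadows, so the arm didn't move. The rows were refused, and each one probably needs every key.

```bash
python3 -m inch '[{"gripper":1,"dx":0.03,"dy":0.018,"dz":0,"wx":0,"wy":0,"wz":0},{"gripper":1,"dx":0.06,"dy":0.036,"dz":0,"wx":0,"wy":0,"wz":0},{"gripper":1,"dx":0.09,"dy":0.054,"dz":0,"wx":0,"wy":0,"wz":0},{"gripper":1,"dx":0.12,"dy":0.072,"dz":0,"wx":0,"wy":0,"wz":0},{"gripper":1,"dx":0.15,"dy":0.09,"dz":0,"wx":0,"wy":0,"wz":0}]'
```

```text
clock: 0.57
eef_pos: [304.1, -437.2, 205.3]
eef_rot: [-3.141, 0.0, 0.282]
wrist_force: [0.0, -1.1, 0.5]
finger_gap: 93.9
finger_force: 0.0
```

```bash
python3 -m inch '[{"gripper":1,"dx":0.03,"dy":0.018,"dz":0,"wx":0,"wy":0,"wz":0},{"gripper":1,"dx":0.06,"dy":0.036,"dz":0,"wx":0,"wy":0,"wz":0},{"gripper":1,"dx":0.09,"dy":0.054,"dz":0,"wx":0,"wy":0,"wz":0},{"gripper":1,"dx":0.12,"dy":0.072,"dz":0,"wx":0,"wy":0,"wz":0},{"gripper":1,"dx":0.15,"dy":0.09,"dz":0,"wx":0,"wy":0,"wz":0}]'
python3 -m inch '[{"gripper":1,"dx":0.03,"dy":0.018,"dz":0,"wx":0,"wy":0,"wz":0},{"gripper":1,"dx":0.06,"dy":0.036,"dz":0,"wx":0,"wy":0,"wz":0},{"gripper":1,"dx":0.08,"dy":0.05,"dz":0,"wx":0,"wy":0,"wz":0},{"gripper":1,"dx":0.08,"dy":0.05,"dz":0,"wx":0,"wy":0,"wz":0},{"gripper":1,"dx":0.08,"dy":0.05,"dz":0,"wx":0,"wy":0,"wz":0}]'
python3 - <<'E'
from h import *
import cv2
s=manip.read_state();im=manip.camera("wrist");cv2.imwrite("pics/w2.png",im)
print({k:np.round(s[k],3).tolist() for k in("clock","joints","eef_pos","eef_rot","wrist_force")})
E
```

```text
clock: 0.98
eef_pos: [454.2, -347.1, 205.3]
eef_rot: [-3.141, 0.0, 0.282]
wrist_force: [1.0, -0.4, -0.7]
finger_gap: 94.0
finger_force: 0.0
clock: 1.4
eef_pos: [533.4, -297.5, 204.8]
eef_rot: [-3.141, 0.001, 0.284]
wrist_force: [-0.4, 0.2, -0.2]
finger_gap: 94.0
finger_force: 0.0
{'clock': 1.4, 'joints': [-0.569, 0.438, 1.335, -0.0, 1.369, 0.718], 'eef_pos': [533.444, -297.472, 204.811], 'eef_rot': [-3.141, 0.001, 0.284], 'wrist_force': [-0.365, 0.225, -0.236]}
```

View pics/w2.png

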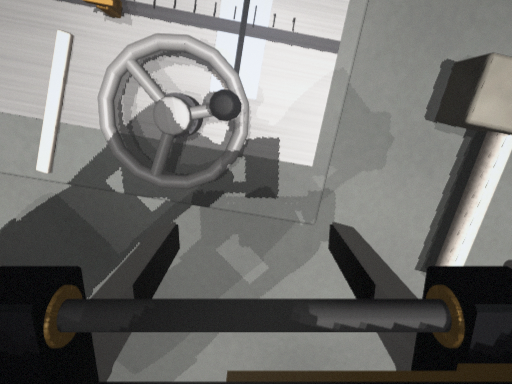

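The wrist view shows the handle top at (225,104), the rim centred at about (174,111) and the hub cap at (173,116). I'll cast rays through these to check the positions.

```bash
cat >> h.py <<'E'
from scipy.spatial.transform import Rotation as Ro
def wplane(s,p,z):
    i=manip.camera_info("wrist");M=i["tool_from_camera"];R=Ro.from_euler("xyz",s["eef_rot"]).as_matrix()
    c=R@M[:3,3]+s["eef_pos"];d=R@M[:3,:3]@np.linalg.solve(i["camera_matrix"],[p[0],p[1],1]);return c+d*(z-c[2])/d[2]
E
python3 - <<'E'
from h import *
np.set_printoptions(precision=1,suppress=True)
s=manip.read_state()
for z in(140,144):print(wplane(s,(225,104),z))
for z in(74,82):print("rim",wplane(s,(174,111),z),"W",wplane(s,(99,111),z)-wplane(s,(250,111),z))
print("hub",wplane(s,(173,116),89))
E
```

```text
[ 604.8 -254.9  140. ]
[ 604.8 -255.3  144. ]
rim [ 584.8 -202.3   74. ] W [-41.2 142.    0. ]
rim [ 585.3 -204.3   82. ] W [-40.2 138.4   0. ]
hub [ 581.1 -206.    89. ]
```

```bash
python3 -m inch '[{"gripper":1,"dx":0.035,"dy":0.022,"dz":0,"wx":0,"wy":0,"wz":0},{"gripper":1,"dx":0.071,"dy":0.0435,"dz":0,"wx":0,"wy":0,"wz":0},{"gripper":1,"dx":0.071,"dy":0.0435,"dz":-0.03,"wx":0,"wy":0,"wz":0},{"gripper":1,"dx":0.071,"dy":0.0435,"dz":-0.06,"wx":0,"wy":0,"wz":0},{"gripper":1,"dx":0.071,"dy":0.0435,"dz":-0.08,"wx":0,"wy":0,"wz":0}]'
python3 -m inch '[{"gripper":1,"dx":0,"dy":0,"dz":-0.021,"wx":0,"wy":0,"wz":0},{"gripper":0.5,"dx":0,"dy":0,"dz":-0.021,"wx":0,"wy":0,"wz":0},{"gripper":0.2,"dx":0,"dy":0,"dz":-0.021,"wx":0,"wy":0,"wz":0},{"gripper":0.2,"dx":0,"dy":0,"dz":-0.021,"wx":0,"wy":0,"wz":0},{"gripper":0.2,"dx":0,"dy":0,"dz":-0.021,"wx":0,"wy":0,"wz":0}]' 20
python3 -m inch '[{"gripper":0.15,"dx":0,"dy":0,"dz":0,"wx":0,"wy":0,"wz":0},{"gripper":0.15,"dx":0,"dy":0,"dz":0,"wx":0,"wy":0,"wz":0},{"gripper":0.15,"dx":0,"dy":0,"dz":0,"wx":0,"wy":0,"wz":0},{"gripper":0.15,"dx":0,"dy":0,"dz":0,"wx":0,"wy":0,"wz":0},{"gripper":0.15,"dx":0,"dy":0,"dz":0,"wx":0,"wy":0,"wz":0}]' 20
```

```text
clock: 1.87
eef_pos: [602.7, -255.1, 122.6]
eef_rot: [-3.14, 0.002, 0.281]
wrist_force: [-0.2, -0.6, -0.5]
finger_gap: 93.9
finger_force: 0.0
clock: 2.28
eef_pos: [604.3, -255.5, 106.4]
eef_rot: [3.14, -0.002, 0.281]
wrist_force: [0.7, 0.0, 0.4]
finger_gap: 70.7
finger_force: 0.0
clock: 2.7
eef_pos: [604.0, -254.8, 104.6]
eef_rot: [3.142, -0.0, 0.282]
wrist_force: [-0.4, -0.4, 0.0]
finger_gap: 37.2
finger_force: 0.0
```

```bash
python3 -m inch '[{"gripper":0.0,"dx":0,"dy":0,"dz":0,"wx":0,"wy":0,"wz":0},{"gripper":0.0,"dx":0,"dy":0,"dz":0,"wx":0,"wy":0,"wz":0},{"gripper":0,"dx":0,"dy":0,"dz":0,"wx":0,"wy":0,"wz":0},{"gripper":0,"dx":0,"dy":0,"dz":0,"wx":0,"wy":0,"wz":0},{"gripper":0,"dx":0,"dy":0,"dz":0,"wx":0,"wy":0,"wz":0}]' 20
python3 - <<'E'
import numpy as np
a0=np.arctan2(-50.5,22)
for k in range(0,41):
    a=a0+np.radians(6*k);print(k,np.round([55*(np.cos(a)-np.cos(a0)),55*(np.sin(a)-np.sin(a0))],1),end=";  ")
E
```

```text
clock: 3.12
eef_pos: [603.6, -253.5, 104.4]
eef_rot: [-3.139, 0.001, 0.282]
wrist_force: [-4.5, 8.0, 5.2]
finger_gap: 23.8
finger_force: 20.0
0 [0. 0.];  1 [5.2 2.6];  2 [10.   5.7];  3 [14.5  9.3];  4 [18.6 13.3];  5 [22.3 17.7];  6 [25.4 22.5];  7 [28.1 27.6];  8 [30.2 33. ];  9 [31.7 38.6];  10 [32.7 44.2];  11 [33. 50.];  12 [32.8 55.7];  13 [31.9 61.4];  14 [30.5 67. ];  15 [28.5 72.4];  16 [25.9 77.5];  17 [22.8 82.4];  18 [19.2 86.9];  19 [15.2 91. ];  20 [10.7 94.7];  21 [ 5.9 97.8];  22 [  0.8 100.5];  23 [ -4.6 102.6];  24 [-10.1 104.1];  25 [-15.8 105.1];  26 [-21.5 105.4];  27 [-27.3 105.2];  28 [-33.  104.3];  29 [-38.5 102.9];  30 [-43.9 100.8];  31 [-49.1  98.3];  32 [-53.9  95.2];  33 [-58.4  91.6];  34 [-62.5  87.6];  35 [-66.2  83.1];  36 [-69.4  78.3];  37 [-72.   73.2];  38 [-74.1  67.8];  39 [-75.7  62.3];  40 [-76.6  56.6];
```

```bash
python3 -m inch '[{"gripper":0,"dx":0.0045,"dy":0.0036,"dz":0,"wx":0,"wy":0,"wz":0},{"gripper":0,"dx":0.0095,"dy":0.0067,"dz":0,"wx":0,"wy":0,"wz":0},{"gripper":0,"dx":0.014,"dy":0.0103,"dz":0,"wx":0,"wy":0,"wz":0},{"gripper":0,"dx":0.018,"dy":0.0143,"dz":0,"wx":0,"wy":0,"wz":0},{"gripper":0,"dx":0.0217,"dy":0.0187,"dz":0,"wx":0,"wy":0,"wz":0}]' 20
```

```text
clock: 3.53
eef_pos: [625.5, -235.6, 104.5]
eef_rot: [-3.14, 0.001, 0.282]
wrist_force: [-9.6, 3.9, 5.6]
finger_gap: 23.6
finger_force: 20.0
```

```bash
python3 -m inch '[{"gripper":0,"dx":0.0023,"dy":0.0054,"dz":0,"wx":0,"wy":0,"wz":0},{"gripper":0,"dx":0.0049,"dy":0.0104,"dz":0,"wx":0,"wy":0,"wz":0},{"gripper":0,"dx":0.007,"dy":0.0157,"dz":0,"wx":0,"wy":0,"wz":0},{"gripper":0,"dx":0.0084,"dy":0.0211,"dz":0,"wx":0,"wy":0,"wz":0},{"gripper":0,"dx":0.0094,"dy":0.0266,"dz":0,"wx":0,"wy":0,"wz":0}]' 20
```

```text
clock: 3.95
eef_pos: [635.4, -209.2, 104.5]
eef_rot: [3.141, -0.0, 0.282]
wrist_force: [-0.5, -3.3, 0.2]
finger_gap: 23.8
finger_force: 20.0
```

```bash
python3 -m inch '[{"gripper":0,"dx":0.0003,"dy":0.0058,"dz":0,"wx":0,"wy":0,"wz":0},{"gripper":0,"dx":0.0001,"dy":0.0115,"dz":0,"wx":0,"wy":0,"wz":0},{"gripper":0,"dx":-0.0008,"dy":0.0172,"dz":0,"wx":0,"wy":0,"wz":0},{"gripper":0,"dx":-0.0022,"dy":0.0228,"dz":0,"wx":0,"wy":0,"wz":0},{"gripper":0,"dx":-0.0042,"dy":0.0282,"dz":0,"wx":0,"wy":0,"wz":0}]' 20
python3 -m inch '[{"gripper":0,"dx":-0.0026,"dy":0.0051,"dz":0,"wx":0,"wy":0,"wz":0},{"gripper":0,"dx":-0.0057,"dy":0.01,"dz":0,"wx":0,"wy":0,"wz":0},{"gripper":0,"dx":-0.0093,"dy":0.0145,"dz":0,"wx":0,"wy":0,"wz":0},{"gripper":0,"dx":-0.0133,"dy":0.0186,"dz":0,"wx":0,"wy":0,"wz":0},{"gripper":0,"dx":-0.0178,"dy":0.0223,"dz":0,"wx":0,"wy":0,"wz":0}]' 20
```

```text
clock: 4.37
eef_pos: [630.8, -180.6, 104.5]
eef_rot: [3.142, -0.0, 0.282]
wrist_force: [1.1, -2.8, 0.4]
finger_gap: 23.8
finger_force: 20.0
clock: 4.78
eef_pos: [612.6, -158.5, 104.5]
eef_rot: [-3.142, -0.0, 0.282]
wrist_force: [2.2, -1.9, 1.3]
finger_gap: 23.9
finger_force: 20.0
```

```bash
python3 -m inch '[{"gripper":0,"dx":-0.0048,"dy":0.0031,"dz":0,"wx":0,"wy":0,"wz":0},{"gripper":0,"dx":-0.0099,"dy":0.0058,"dz":0,"wx":0,"wy":0,"wz":0},{"gripper":0,"dx":-0.0153,"dy":0.0079,"dz":0,"wx":0,"wy":0,"wz":0},{"gripper":0,"dx":-0.0208,"dy":0.0094,"dz":0,"wx":0,"wy":0,"wz":0},{"gripper":0,"dx":-0.0265,"dy":0.0104,"dz":0,"wx":0,"wy":0,"wz":0}]' 20
python3 -m inch '[{"gripper":0,"dx":-0.0057,"dy":0.0003,"dz":0,"wx":0,"wy":0,"wz":0},{"gripper":0,"dx":-0.0115,"dy":0.0001,"dz":0,"wx":0,"wy":0,"wz":0},{"gripper":0,"dx":-0.0172,"dy":-0.0008,"dz":0,"wx":0,"wy":0,"wz":0},{"gripper":0,"dx":-0.0227,"dy":-0.0022,"dz":0,"wx":0,"wy":0,"wz":0},{"gripper":0,"dx":-0.0281,"dy":-0.0043,"dz":0,"wx":0,"wy":0,"wz":0}]' 20
python3 - <<'E'
from h import *
import cv2
t=manip.camera("top");cv2.imwrite("pics/top1.png",t)
a=cv2.resize(t[45:255,265:435],None,fx=2.8,fy=2.8,interpolation=cv2.INTER_CUBIC);cv2.imwrite("pics/c1.png",cv2.convertScaleAbs(a,alpha=1.5))
E
```

```text
clock: 5.2
eef_pos: [586.0, -148.5, 104.5]
eef_rot: [3.142, -0.0, 0.282]
wrist_force: [2.8, -2.6, -0.2]
finger_gap: 23.4
finger_force: 20.0
clock: 5.62
eef_pos: [558.0, -153.1, 104.5]
eef_rot: [3.141, -0.0, 0.282]
wrist_force: [4.5, -3.5, -0.6]
finger_gap: 23.7
finger_force: 20.0
```

View pics/c1.png

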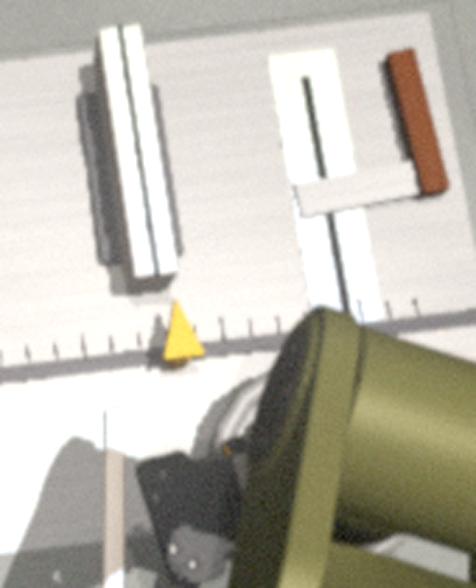

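The fence has moved right. Its line now runs from (121,25) to (157,276) in the crop, and the pointer apex is at (177,299), so there's still a way to go. I'll measure it to sub-pixel accuracy.

```bash
cat > meas.py <<'E'
from h import *
import cv2
def meas(t,far,near):
    g=cv2.cvtColor(t,cv2.COLOR_BGR2GRAY).astype(float);P=[]
    for r in range(int(far[1])+5,int(near[1])-4):
        c=far[0]+(near[0]-far[0])*(r-far[1])/(near[1]-far[1]);x=np.arange(round(c)-3,round(c)+4);v=g[r,x]
        w=np.clip(np.sort(v)[-3]-15-v,0,None)
        if w.sum()>0:P.append(plane("top",(w@x/w.sum(),r),93))
    P=np.array(P);k=np.polyfit(P[:,0],P[:,1],1);res=np.abs(P[:,1]-np.polyval(k,P[:,0]));P=P[res<2];k=np.polyfit(P[:,0],P[:,1],1)
    hsv=cv2.cvtColor(t,cv2.COLOR_BGR2HSV);m=np.zeros(g.shape,np.uint8);m[145:182,312:345]=cv2.inRange(hsv,(15,110,90),(35,255,255))[145:182,312:345]
    ct=max(cv2.findContours(m,0,1)[0],key=cv2.contourArea);_,T=cv2.minEnclosingTriangle(ct);T=T[:,0];T=T[np.argsort(T[:,1])]
    W=np.array([plane("top",p,78) for p in T]);a,b=W[0],(W[1]+W[2])/2
    d=[((q[1]-np.polyval(k,q[0]))/np.hypot(1,k[0])) for q in(a,b,(a+2*b)/3)]
    print("slope deg",np.degrees(np.arctan(k[0])),"n",len(P),"rms",np.std(P[:,1]-np.polyval(k,P[:,0])))
    print("tri",T.round(1).tolist(),"offsets apex,base,centroid",np.round(d,2),"area",cv2.contourArea(ct))
E
python3 - <<'E'
from meas import *
meas(cv2.imread("pics/top0.png"),(283,57.5),(293.7,145.5))
meas(cv2.imread("pics/top1.png"),(308,53.6),(320.8,143.3))
E
```

```text
slope deg 6.430499333520738 n 79 rms 0.21447583388438343
tri [[327.29998779296875, 152.8000030517578], [338.3999938964844, 170.60000610351562], [322.1000061035156, 174.6999969482422]] offsets apex,base,centroid [-62.05 -61.94 -61.98] area 137.0
slope deg 6.405396905613473 n 81 rms 0.2036872433492832
tri [[327.29998779296875, 152.8000030517578], [337.6000061035156, 170.8000030517578], [321.29998779296875, 176.89999389648438]] offsets apex,base,centroid [-12.48 -10.42 -11.11] area 139.0
```

```bash
python3 -m inch '[{"gripper":0,"dx":-0.0049,"dy":-0.0027,"dz":0,"wx":0,"wy":0,"wz":0},{"gripper":0,"dx":-0.0097,"dy":-0.0059,"dz":0,"wx":0,"wy":0,"wz":0},{"gripper":0,"dx":-0.0142,"dy":-0.0095,"dz":0,"wx":0,"wy":0,"wz":0},{"gripper":0,"dx":-0.0183,"dy":-0.0135,"dz":0,"wx":0,"wy":0,"wz":0},{"gripper":0,"dx":-0.022,"dy":-0.018,"dz":0,"wx":0,"wy":0,"wz":0}]' 20
python3 - <<'E'
from meas import *
t=manip.camera("top");cv2.imwrite("pics/top2.png",t);dx=4.2
meas(t,(308+dx,53.6),(320.8+dx,143.3))
E
```

```text
clock: 6.08
eef_pos: [536.0, -171.1, 104.5]
eef_rot: [-3.141, 0.0, 0.282]
wrist_force: [2.2, 0.3, 1.4]
finger_gap: 23.7
finger_force: 20.0
slope deg 6.429997441838999 n 81 rms 0.19953811564946705
tri [[327.29998779296875, 152.89999389648438], [338.29998779296875, 170.5], [321.29998779296875, 176.89999389648438]] offsets apex,base,centroid [-4.09 -2.79 -3.22] area 141.0
```

```bash
cat > ptr.py <<'E'
from h import *
import cv2
def bins(im,rayf,roi,slope,xy0):
    x0,x1,y0,y1=roi;f=4;z=78
    c=cv2.resize(im[y0:y1,x0:x1],None,fx=f,fy=f,interpolation=cv2.INTER_CUBIC);h=cv2.cvtColor(c,cv2.COLOR_BGR2HSV)
    m=cv2.inRange(h,(15,100,90),(35,255,255));n,L,S,_=cv2.connectedComponentsWithStats(m);m=L==1+np.argmax(S[1:,4])
    P=np.array([rayf((x0+(x+.5)/f-.5,y0+(y+.5)/f-.5),z) for y,x in np.argwhere(m)])
    a=np.radians(slope);d=P[:,:2]-xy0;u=d@[np.cos(a),np.sin(a)];v=d@[-np.sin(a),np.cos(a)]
    for k in np.arange(np.floor(u.min()),u.max(),4):
        s=(u>=k)&(u<k+4);print(round(k),"mid %.2f width %.1f"%((v[s].min()+v[s].max())/2,np.ptp(v[s])))
E
python3 - <<'E'
from ptr import *
for n in("top0","top2"):
    print(n);bins(cv2.imread(f"pics/{n}.png"),lambda p,z:plane("top",p,z),(312,345,145,182),6.43,np.array([698,-111.5]))
E
```

```text
top0
-44 mid 0.32 width 27.4
-40 mid 0.38 width 27.9
-36 mid 0.54 width 26.4
-32 mid 0.94 width 22.6
-28 mid 0.56 width 19.3
-24 mid 0.41 width 17.3
-20 mid 0.34 width 13.5
-16 mid 0.23 width 10.5
-12 mid 0.32 width 7.3
-8 mid 0.41 width 4.9
-4 mid 0.81 width 1.0
top2Traceback (most recent call last):
  File "<stdin>", line 3, in <module>
  File "ptr.py", line 7, in bins
    P=np.array([rayf((x0+(x+.5)/f-.5,y0+(y+.5)/f-.5),z) for y,x in np.argwhere(m)])
                ~~~~^^^^^^^^^^^^^^^^^^^^^^^^^^^^^^^^^^^
  File "<stdin>", line 3, in <lambda>
  File "h.py", line 7, in plane
    c,d=ray(n,p);return c+d*(z-c[2])/d[2]
        ~~~^^^^^
  File "h.py", line 4, in ray
    i=manip.camera_info(n);K,R,t=[np.array(i[k],float) for k in("camera_matrix","R","t")]
ValueError: time passes only in moves, steps and waits
```

```bash
sed -i '1a import functools' h.py; sed -i 's/i=manip.camera_info(n)/i=info(n)/;s/i=manip.camera_info("wrist")/i=info("wrist")/' h.py; sed -i '/^from cell/a @functools.cache\ndef info(n): return manip.camera_info(n)' h.py
sed -i 's/    d=\[((q/    print("line at ptr axis pt: v=%.2f (pointer 0.4)"%((np.polyval(k,698)+111.5)*np.cos(np.arctan(k[0]))))\n    d=[((q/' meas.py
python3 - <<'E'
from meas import *
meas(cv2.imread("pics/top0.png"),(283,57.5),(293.7,145.5))
meas(cv2.imread("pics/top1.png"),(308,53.6),(320.8,143.3))
meas(cv2.imread("pics/top2.png"),(312.2,53.6),(325,143.3))
s=cv2.imwrite
i=manip.camera("side");cv2.imwrite("pics/side2.png",i)
E
```

```text
line at ptr axis pt: v=62.54 (pointer 0.4)
slope deg 6.430499333520738 n 79 rms 0.21447583388438343
tri [[327.29998779296875, 152.8000030517578], [338.3999938964844, 170.60000610351562], [322.1000061035156, 174.6999969482422]] offsets apex,base,centroid [-62.05 -61.94 -61.98] area 137.0
line at ptr axis pt: v=12.89 (pointer 0.4)
slope deg 6.405396905613473 n 81 rms 0.2036872433492832
tri [[327.29998779296875, 152.8000030517578], [337.6000061035156, 170.8000030517578], [321.29998779296875, 176.89999389648438]] offsets apex,base,centroid [-12.48 -10.42 -11.11] area 139.0
line at ptr axis pt: v=4.55 (pointer 0.4)
slope deg 6.429997441838999 n 81 rms 0.19953811564946705
tri [[327.29998779296875, 152.89999389648438], [338.29998779296875, 170.5], [321.29998779296875, 176.89999389648438]] offsets apex,base,centroid [-4.09 -2.79 -3.22] area 141.0
```

```bash
python3 -m inch '[{"gripper":0,"dx":-0.0027,"dy":-0.004,"dz":0,"wx":0,"wy":0,"wz":0},{"gripper":0,"dx":-0.005,"dy":-0.0082,"dz":0,"wx":0,"wy":0,"wz":0},{"gripper":0,"dx":-0.0069,"dy":-0.0125,"dz":0,"wx":0,"wy":0,"wz":0},{"gripper":0,"dx":-0.0069,"dy":-0.0125,"dz":0,"wx":0,"wy":0,"wz":0},{"gripper":0,"dx":-0.0069,"dy":-0.0125,"dz":0,"wx":0,"wy":0,"wz":0}]' 20
python3 - <<'E'
from meas import *
t=manip.camera("top");cv2.imwrite("pics/top3.png",t);dx=6.3
meas(t,(308+dx,53.6),(320.8+dx,143.3))
i=manip.camera("side");cv2.imwrite("pics/side3.png",i)
a=cv2.resize(t[45:185,270:345],None,fx=4,fy=4,interpolation=cv2.INTER_CUBIC)
b=cv2.resize(i[160:270,280:400],None,fx=4,fy=4,interpolation=cv2.INTER_CUBIC);b=np.pad(b,((0,120),(0,0),(0,0)))
cv2.imwrite("pics/c3.png",cv2.convertScaleAbs(np.hstack([a,b]),alpha=1.4))
E
```

```text
clock: 6.6
eef_pos: [529.2, -184.0, 104.4]
eef_rot: [3.141, 0.001, 0.281]
wrist_force: [-2.1, -1.0, 2.8]
finger_gap: 23.8
finger_force: 20.0
line at ptr axis pt: v=0.12 (pointer 0.4)
slope deg 6.434511868392608 n 81 rms 0.21635529950486013
tri [[327.29998779296875, 152.89999389648438], [338.29998779296875, 170.5], [321.29998779296875, 176.89999389648438]] offsets apex,base,centroid [0.35 1.65 1.22] area 140.5
```

View pics/c3.png

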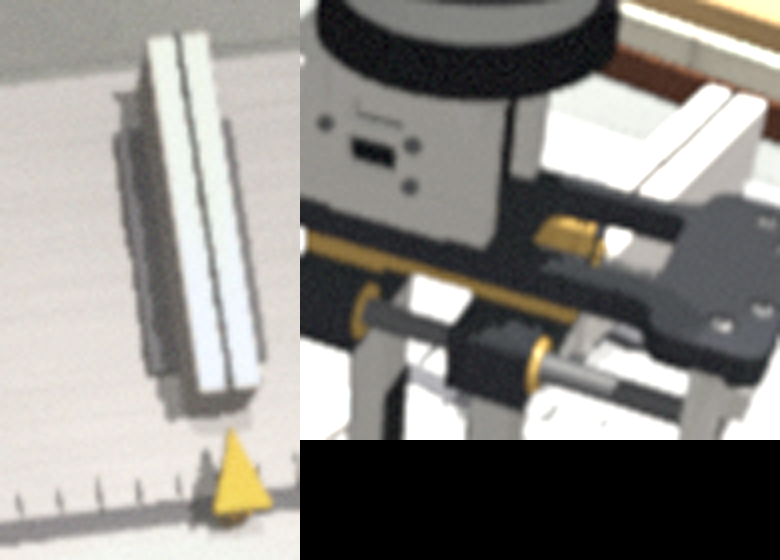

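The line and the pointer apex agree to about 0.3 mm in the top view: the line ends at (232,387) and the apex is at (233,430) in the crop. I'll release and lift.

```bash
python3 -m inch '[{"gripper":0.6,"dx":0,"dy":0,"dz":0,"wx":0,"wy":0,"wz":0},{"gripper":0.6,"dx":0,"dy":0,"dz":0,"wx":0,"wy":0,"wz":0},{"gripper":0.6,"dx":0,"dy":0,"dz":0,"wx":0,"wy":0,"wz":0},{"gripper":0.6,"dx":0,"dy":0,"dz":0,"wx":0,"wy":0,"wz":0},{"gripper":0.6,"dx":0,"dy":0,"dz":0,"wx":0,"wy":0,"wz":0}]' 
python3 -m inch '[{"gripper":0.6,"dx":0,"dy":0,"dz":0.02,"wx":0,"wy":0,"wz":0},{"gripper":0.6,"dx":0,"dy":0,"dz":0.04,"wx":0,"wy":0,"wz":0},{"gripper":0.6,"dx":0,"dy":0,"dz":0.06,"wx":0,"wy":0,"wz":0},{"gripper":0.6,"dx":0,"dy":0,"dz":0.09,"wx":0,"wy":0,"wz":0},{"gripper":0.6,"dx":0,"dy":0,"dz":0.1,"wx":0,"wy":0,"wz":0}]'
python3 -m inch '[{"gripper":0.6,"dx":-0.03,"dy":0,"dz":0,"wx":0,"wy":0,"wz":0},{"gripper":0.6,"dx":-0.06,"dy":0,"dz":0,"wx":0,"wy":0,"wz":0},{"gripper":0.6,"dx":-0.09,"dy":0,"dz":0,"wx":0,"wy":0,"wz":0},{"gripper":0.6,"dx":-0.1,"dy":0,"dz":0,"wx":0,"wy":0,"wz":0},{"gripper":0.6,"dx":-0.1,"dy":0,"dz":0,"wx":0,"wy":0,"wz":0}]'
python3 - <<'E'
from meas import *
from ptr import bins
t=manip.camera("top");cv2.imwrite("pics/top4.png",t);dx=6.3
meas(t,(308+dx,53.6),(320.8+dx,143.3))
bins(t,lambda p,z:plane("top",p,z),(312,345,145,182),6.43,np.array([698,-111.5]))
i=manip.camera("side")
a=cv2.resize(t[45:265,195:435],None,fx=1.6,fy=1.6,interpolation=cv2.INTER_CUBIC)
b=cv2.resize(i[160:280,290:390],None,fx=4,fy=4,interpolation=cv2.INTER_CUBIC);a=np.pad(a,((0,480-a.shape[0]),(0,0),(0,0)))
cv2.imwrite("pics/c4.png",cv2.convertScaleAbs(np.hstack([a,b]),alpha=1.4))
E
```

```text
clock: 7.12
eef_pos: [529.6, -183.3, 104.4]
eef_rot: [-3.141, -0.0, 0.282]
wrist_force: [-0.6, 0.1, 0.6]
finger_gap: 53.6
finger_force: 0.0
clock: 7.53
eef_pos: [530.5, -183.7, 208.3]
eef_rot: [3.139, -0.004, 0.282]
wrist_force: [1.3, -0.1, 0.5]
finger_gap: 56.4
finger_force: 0.0
clock: 7.95
eef_pos: [428.3, -183.5, 204.6]
eef_rot: [3.141, -0.0, 0.281]
wrist_force: [1.2, -0.5, -0.2]
finger_gap: 56.5
finger_force: 0.0
line at ptr axis pt: v=0.25 (pointer 0.4)
slope deg 6.421203528925639 n 81 rms 0.2157108740667223
tri [[327.1000061035156, 152.60000610351562], [338.3999938964844, 170.60000610351562], [322.0, 174.8000030517578]] offsets apex,base,centroid [0.48 0.48 0.48] area 138.5
-45 mid 0.70 width 25.8
-41 mid 0.45 width 27.9
-37 mid 0.49 width 26.8
-33 mid 0.65 width 23.5
-29 mid 0.74 width 20.1
-25 mid 0.63 width 18.3
-21 mid 0.25 width 14.0
-17 mid 0.30 width 10.7
-13 mid 0.27 width 7.7
-9 mid 0.36 width 5.3
-5 mid 0.45 width 3.0
```

View pics/c4.png

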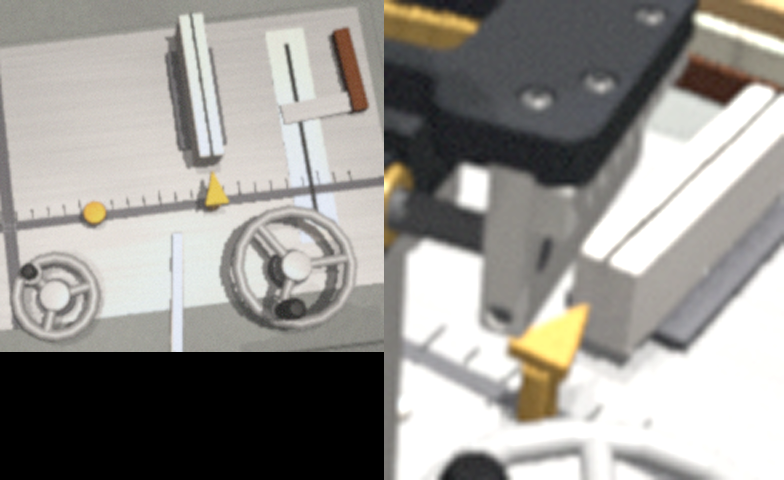

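With the gripper clear, the fence line and pointer agree to about 0.2–0.5 mm. The small wheel's handle is still at its starting angle, so I'm handing in.

```bash
python3 -c "
from cell import manip
print(manip.sign_off())"
```

```text
the job is handed in; nothing more can be done
None
```

I cranked the larger handwheel about 225° anticlockwise in one grip, which put the rip fence's centreline about 0.2–0.5 mm from the pointer by the top camera; the handle is released, the smaller handwheel was left alone, and the job was handed in at about 8 s (no verdict shown).

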